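Line up sample jars in the bench drawer

ROBOT

A 6-joint arm with a two-finger parallel gripper is mounted at the origin on the work surface. World frame = base frame: x ahead of the robot, y to its left, z up, the work surface at z = 0. Lengths are in m, angles in degrees, forces in N, time in s.
With the tool pointing down it reaches from about 0.325 to 0.775 m from the base axis. Payload 5.5 kg.
Tool frame: the origin (TCP) lies between the finger pads; the fingertips stand 8 mm ahead of it and the grasp point (between the pads) lies 11 mm behind it; z points along the fingers, y is the line along which they close (so a half turn about z gives the same grasp; the last joint's range is limited). The gripper opens to 88 mm and grips with 3 to 60 N. Pads are 20 mm wide; open, the fingers measure 115 mm over their backs; the gripper's body (75 mm by 178 mm) begins 61 mm behind the grasp point.
Start: joints at [70.548, 5.22, 70.514, -0, 104.267, -3.249], TCP at [0.167, 0.576, 0.231] pointing down, gripper open.
Joint ranges: [-164.24, 164.24], [-49.07, 125.15], [9.68, 141.18], [-86.29, 266.29], [3.28, 154.24], [-151.56, 151.56]. Speed limits (degrees/s): [147.25, 147.25, 172.46, 180, 180, 180].

INTERFACE

Orientations are given as a 3x3 rotation matrix whose columns are the frame's x, y, z axes.
In Python, from workcell import robot, optics, models gives the robot as it stands.
- The arm moves only by the tool drive_tool, never from a script. Its argument "plan" is a list of rows, each a list of 7 numbers: the turn, a rotation vector about the tool's x, y, z in rad, then the shift along the tool's x, y, z in m, then the finger opening in m, from 0 to 0.0878. In form: [[ax, ay, az, tx, ty, tz, fingers], ...]. A call has 1 to 8 rows; each row is the pose to reach, as a shift and turn from the pose commanded when the call began, along the tool's axes at that moment; what a row does not reach only later rows make up. A row lasts 1/12 s, in which the tool goes at most 41.7 mm and 7.16 degrees, less where a joint would pass 70% of its speed; a pose out of reach is approached as far as the arm can. A call with a gripper value outside its range is refused whole. The fingers move at their own pace and stop on an object; "squeeze" is the grip in N (left out, the last holds). Time passes only in rows, so rows that repeat a pose let the fingers close. It gives the time, the measured TCP pose, the force, the opening and the grip force at its end, in the units of the state.
- robot.sense(): the state, without advancing time (a new reading comes with each control period).
- optics.snapshot(name): name is "side" or "top"; returns a dict with "image" (480x640x3 uint8, red, green, blue), "mtx" (3x3 intrinsics, pixels), "R" (3x3) and "t" (3): a world point X has camera coordinates R X + t. Camera axes: x right, y down, z forward; pixel columns grow to the right and rows downward; lengths in m; the calibration is good to about 2 mm. A picture is of the moment at which its call begins. There is no depth.
- robot.job_done(): hands the job in; it is judged then, once.
Trained networks look in the newest picture that a camera, given by its name, has taken for a name from the list of things; names that differ only in an ending like _2 or _b are one class to them, and where a whole thing is asked for, a point or a joint stands for the part that bears it (a point fixed in the world has none). Each returns a list of dicts, best first, with "confidence" (0 to 1); they miss things now and then, are a little off and sometimes report something else, mostly with a low value. They report only what shows in the picture. A call takes as long as a camera call.
- models.spot_in(camera, query): "rect" ([centre column, centre row, width, height] in pixels, round what is visible of it).
- models.masks_of(camera, query): "region" (480x640 bool, what is visible of it) and "rect" ([centre column, centre row, width, height] in pixels, round what is visible of it).
- models.tip_of(camera, query): "centre" ([column, row] in pixels: a listed point, or the origin of a listed thing).
The state is a dict: "t": time; "joint_pos": joint angles; "joint_velocities": joint speeds; "effort": joint torques, N m; "ee_pos": TCP position; "tool_rot": TCP orientation; "contact_force": force on the tool from outside, world axes, zero at the start; "moment": the same for the moment, N m; "finger_gap": finger opening in m; "finger_force": force on a finger pad.
Only numpy, scipy, OpenCV 4.12 (cv2) and the standard library are available. Lean on these libraries where they do the work, as an engineer would, in place of code of your own. Each camera call takes 0.05 s, during which the arm holds its last target. There are 200 camera calls.

TASK

Pull the drawer of the low bench unit fully open by its bar handle and leave it open. Take the three tall sample jars from the sloping rack and set them down gently, upright, on the white tray in the drawer, in front of the low ledge that crosses it, as one tight straight row: every jar touching the ledge and the jars touching one another. Leave the low jar in its bay, do not knock any jar over and do not disturb the other things on the bench.

Things in the scene. Friction and masses are not known exactly. Their poses are not given: they have to be found in the camera images.
- drawer (a joint): Slide of the drawer, m: 0 shut, 0.175 at its end stop (fully open); opens towards the robot. Bench unit: white, 300 mm deep, 280 wide, 95 tall, a 45 mm tall box fixed on the rear half of its top. It runs stiffly (about 6 N) and stays where it is left, but a harder push on the ledge shuts it again.
- handle (a point): Middle of the drawer's bar handle: level round bar 11 mm thick, 120 mm long along its y axis, 35 mm off the drawer's front on two stems 51 mm either side of the middle. x points into the unit, z up. 36 mm below the unit's top. Moves with the drawer.
- ledge (a point): Foot of the (aluminium) ledge's front face, middle of its length, on the tray's floor (22 mm above the bench). Ledge 10 mm high, 8 thick, 240 long along y; x into the unit, z up. The floor runs 98 mm to -x, to the drawer's front (46 mm above the floor; sides 42 mm), y -120 to 120 mm. Fully open, the unit's body begins 68 mm beyond (+x). Moves with the drawer.
- rack: Fixed rack, 252 mm wide (y). Origin: middle of its foot. The board rises to +x at 30 degrees, so jars lean 30 degrees to -x (towards the drawer's side). A lip 12 mm high on the low side at x = -35 mm, board surface there 55 mm above the bench; the board runs 104 mm up the slope. Four bays at y = -90, -30, 30, 90 mm, ribs 8 mm high between; each holds one jar against the lip.
- jar_a: Sample jar, a plain cylinder 44 mm across and 56 mm tall (white body, black lid of the same width), about 0.14 kg; one of three alike. Origin: centre of its underside; z along its axis towards the lid. At the start it stands in a bay of the sloping rack, leaning 30 degrees, its lid towards the drawer's side.
- jar_b: Sample jar, a plain cylinder 44 mm across and 56 mm tall (white body, black lid of the same width), about 0.14 kg; one of three alike. Origin: centre of its underside; z along its axis towards the lid. At the start it stands in a bay of the sloping rack, leaning 30 degrees, its lid towards the drawer's side.
- jar_c: Sample jar, a plain cylinder 44 mm across and 56 mm tall (white body, black lid of the same width), about 0.14 kg; one of three alike. Origin: centre of its underside; z along its axis towards the lid. At the start it stands in a bay of the sloping rack, leaning 30 degrees, its lid towards the drawer's side.
- low_jar: Low jar, 44 mm across and only 30 mm tall, otherwise like the sample jars; in the fourth bay of the rack, any of the four. Origin: centre of its underside. To be left alone.
- beaker: Glass beaker, 60 mm across, 75 mm tall, loose on the bench; origin: centre of its underside. To be left alone.
- wash_bottle: White bottle, 60 mm across, 170 mm tall, loose; origin: centre of its underside. To be left alone.
- reagent: Wide white bottle with a cap, 72 mm across, 130 mm tall, loose; origin: centre of its underside. To be left alone.
- spatula: Lab spatula, 180 mm long, lying flat and loose on the bench between rack and drawer; origin at the middle of its length, x along it to the blade. To be left alone.

How it is judged:
By the outcome, as a careful person would: the job done as asked, in the order asked, and still so for the second after the job is handed in, with the robot touching nothing.
It also fails if it takes over 72 s, if anything falls off the work surface, if the arm or the gripper's body presses on something with over 40 N, if the wrist force passes 120 N, or if a joint passes its speed limit or range.

## Working session

There is one attempt and no reset: what is moved stays moved. The work goes in short steps, Python scripts to look and compute and a tool call to move; the robot and the scene stay as the last step left them, time stands still between calls to the robot, and variables do not carry over. Pictures are saved under pics/ and viewed, at most 10 in all, crops included, and the job is handed in when it is done.

Besides the shell and the picture viewer there is one more tool, called after "Call:" as name([rows], argument=value, ...), one row to a line, values as JSON. drive_tool: Moves the arm, as the interface text tells. Its arguments: {"type":"object","properties":{"plan":{"type":"array","items":{"type":"array","items":{"type":"number"}}},"squeeze":{"type":"number"}},"required":["plan"]}

```bash
ls; mkdir -p pics; cat > h.py <<'E'
import numpy as np, cv2
from workcell import robot, optics, models
E
python3 - <<'E'
from h import *
np.set_printoptions(precision=4,suppress=True)
for c in ("top","side"):
    s=optics.snapshot(c); cv2.imwrite(f"pics/{c}0.png",s["image"][:,:,::-1])
    print(c,s["mtx"].tolist(),s["R"].tolist(),s["t"].tolist())
    for q in ["handle","ledge","rack","jar_a","low_jar","beaker","wash_bottle","reagent","spatula"]:
        print(q,[(np.round(d["centre"],1).tolist(),round(d["confidence"],2)) for d in models.tip_of(c,q)][:5])
print(robot.sense())
E
```

```text
pics
top [[515.9699123239081, 0.0, 318.1838274754089], [0.0, 515.9699123239081, 248.59188532956247], [0.0, 0.0, 1.0]] [[-0.014874589812172432, -0.9997059955542564, -0.01914860388624951], [-0.9829923239169629, 0.018126342323686682, -0.18274990241938127], [0.1830432672846736, 0.01610460079720695, -0.9829729417104592]] [-0.11350934862387531, 0.5878740174024741, 1.138662532341951]
handle [([393.0, 272.6], 0.97), ([253.3, 196.7], 0.66)]
ledge []
rack [([161.6, 285.6], 0.56)]
jar_a [([153.6, 267.6], 0.91), ([146.3, 244.7], 0.74), ([163.8, 323.6], 0.67), ([178.5, 193.0], 0.22)]
low_jar [([158.9, 295.2], 0.9)]
beaker [([254.4, 195.1], 0.69)]
wash_bottle [([176.9, 190.8], 0.77)]
reagent [([477.7, 263.6], 0.72)]
spatula [([253.8, 305.7], 0.75)]
side [[466.1381954128291, 0.0, 319.857781823703], [0.0, 466.1381954128291, 239.985760729966], [0.0, 0.0, 1.0]] [[-0.8817949958159039, -0.4715616926567291, 0.00819483817719705], [-0.35314354832897826, 0.6486430535092551, -0.6742045857214325], [0.31261353078145604, -0.597404184077171, -0.738499168056025]] [0.4693253724983405, 0.33739806711202724, 0.948516
[... 342 characters left out ...]
367.1], 0.64), ([320.5, 203.5], 0.46)]
reagent [([387.2, 178.4], 0.67), ([282.5, 384.4], 0.66)]
spatula [([339.7, 326.4], 0.74)]
{'t': 1.0, 'joint_pos': array([ 70.5477,   5.2193,  70.5134,   0.0009, 104.2669,  -3.2484]), 'joint_velocities': array([-0.0288, -0.0087, -0.0517, -0.0065,  0.2018,  0.0051]), 'effort': array([ -0.0005, -44.6204, -40.6523,   0.0702,   0.0195,  -0.    ]), 'ee_pos': array([0.1674, 0.5762, 0.2306]), 'tool_rot': array([[-0.9603,  0.2791, -0.    ],
       [ 0.2791,  0.9603,  0.    ],
       [ 0.    ,  0.    , -1.    ]]), 'contact_force': array([ 0.3009, -0.3571, -0.5147]), 'moment': array([0.0449, 0.0001, 0.0064]), 'finger_force': 0.0, 'finger_gap': 0.08766206861949702}
```

View pics/top0.png

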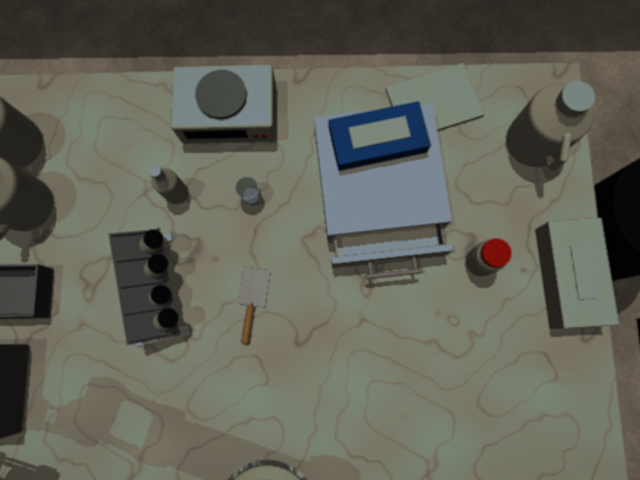

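View pics/side0.png

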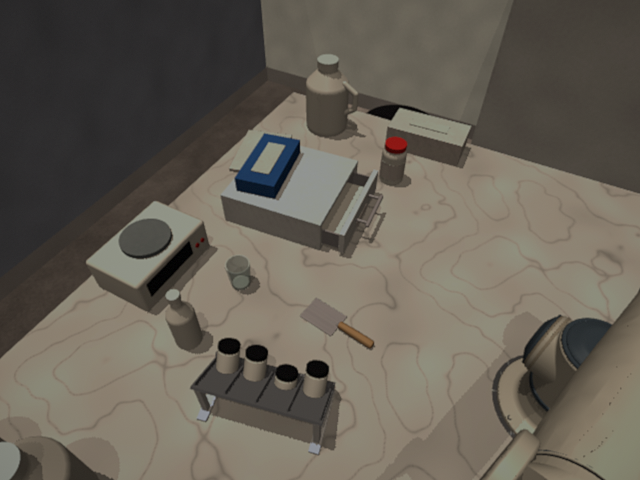

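The top view shows the unit at about (385,180) with its drawer slightly open and the bar handle near (394,272). The rack is on the left, with lids at (153,239), (157,264), (161,295) and (168,318). The side view shows that the third one from the top is the low jar. The beaker is at (250,193) and the spatula at (252,305).

```bash
cat >> h.py <<'E'
def cam(c):
    s=optics.snapshot(c); return s
def plane(s,px,z):
    "world point at height z seen at px"
    d=s["R"].T@np.linalg.solve(s["mtx"],[px[0],px[1],1.]); o=-s["R"].T@s["t"]
    return o+d*(z-o[2])/d[2]
def proj(s,X):
    p=s["mtx"]@(s["R"]@np.asarray(X)+s["t"]); return p[:2]/p[2]
def tri(ss,pxs):
    A=[];b=[]
    for s,p in zip(ss,pxs):
        M=s["mtx"]@np.c_[s["R"],s["t"]]
        for k in (0,1): r=M[k]-p[k]*M[2]; A.append(r[:3]); b.append(-r[3])
    return np.linalg.lstsq(np.array(A),np.array(b),rcond=None)[0]
E
python3 - <<'E'
from h import *
t=cv2.imread("pics/top0.png"); s=cv2.imread("pics/side0.png")
z=lambda i,x,y,w,h:cv2.resize(i[y:y+h,x:x+w],(400,300),interpolation=cv2.INTER_CUBIC)
im=np.vstack([np.hstack([z(t,330,220,120,90),z(t,95,220,160,120)]),np.hstack([z(s,310,160,120,90),z(s,180,325,160,120)])])
cv2.imwrite("pics/crop1.png",cv2.convertScaleAbs(im,alpha=1.5))
E
```

```text
(no output)
```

View pics/crop1.png

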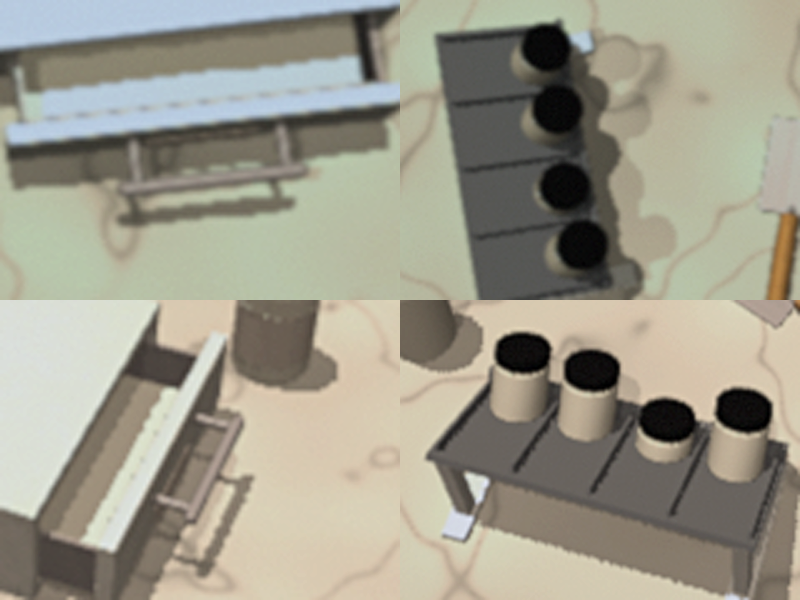

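The crop shows the bar handle from (366.6,276.1) to (421.5,270.4) in the top view. In the side crop the ledge is not visible yet, because it is still under the unit. The lids are sharp in both views.

```bash
python3 - <<'E'
from h import *
np.set_printoptions(precision=4,suppress=True)
t=cam("top"); s=cam("side")
a=plane(t,(366.6,276.1),.059);b=plane(t,(421.5,270.4),.059)
print("bar",a,b,np.linalg.norm(a-b),"mid",(a+b)/2,"yaw x",np.degrees(np.arctan2(*( (a-b)[:2]*[1,-1] )[::1])) )
print("bar side", [tri([t,s],[(394,273.2),(310+ (215-0)/3.333,160+(468-300)/3.333)])])
L=[((153,239.2),(229.2,345.8)),((157.8,264),(256,353)),((160.2,294.8),(286.4,372.6)),((167.8,317.6),(317.2,369))]
P=np.array([tri([t,s],l) for l in L]); print(P)
d=P[3]-P[0]; print("tall row dir",d,np.linalg.norm(d), "yaw",np.degrees(np.arctan2(d[1],d[0])))
for q in ["beaker","spatula","wash_bottle","reagent"]:
    p=[models.tip_of(c,q)[0]["centre"] for c in ("top","side")]; print(q,tri([t,s],p),plane(t,p[0],0))
# rack by corner of board: high edge corner z=.055+.104*sin30 ~ .107
print("rack high corner",plane(t,(109.8,234.8),.105), plane(t,(128.5,342.5),.105))
print("unit top corners",[plane(t,p,.095) for p in [(330,235),(449,222)]])
E
```

```text
bar [ 0.5192 -0.2324  0.059 ] [ 0.5301 -0.3573  0.059 ] 0.12536501011316173 mid [ 0.5247 -0.2948  0.059 ] yaw x -175.02636432008143
bar side [array([ 0.5248, -0.2947,  0.0592])]
[[0.6039 0.2422 0.1099]
 [0.5488 0.2298 0.1088]
 [0.4827 0.2284 0.0878]
 [0.4302 0.2029 0.1082]]
tall row dir [-0.1737 -0.0393 -0.0018] 0.17807933716010108 yaw -167.23530298534817
beaker [ 0.7354  0.0401 -0.0117] [0.7305 0.0379 0.    ]
spatula [0.4594 0.0399 0.0058] [0.4575 0.0401 0.    ]
wash_bottle [ 0.7482  0.2231 -0.0077] [0.7476 0.2215 0.    ]
reagent [ 0.5603 -0.4959  0.0051] [ 0.5531 -0.4989  0.    ]
rack high corner [0.6162 0.3414 0.105 ] [0.3784 0.2868 0.105 ]
unit top corners [array([ 0.6085, -0.1509,  0.095 ]), array([ 0.6332, -0.4176,  0.095 ])]
```

```bash
cat >> h.py <<'E'
from scipy.spatial.transform import Rotation as Ro
np.set_printoptions(precision=4,suppress=True)
def Rzy(z,y):
    z=np.array(z,float);z/=np.linalg.norm(z);y=np.array(y,float);y-=z*(y@z);y/=np.linalg.norm(y)
    return np.c_[np.cross(y,z),y,z]
U=np.radians(5.2); xu=np.array([np.cos(U),np.sin(U),0]); yu=np.array([-np.sin(U),np.cos(U),0])
Rdown=Rzy([0,0,-1],xu)          # fingers close along drawer axis
Rrow=Rzy([0,0,-1],yu)           # fingers close along the row
Q=np.radians(12.9); xr=np.array([-np.sin(Q),np.cos(Q),0]); yr=np.array([-np.cos(Q),-np.sin(Q),0])
ax=np.cos(np.pi/6)*np.array([0,0,1])-.5*xr   # jar axis in the rack
Rjar=Rzy(-ax,xr)
def rows(*targets):
    "relative rows from the present pose to each (p,R)"
    s=robot.sense(); R0=s["tool_rot"];p0=s["ee_pos"]; print("t",s["t"],"p",p0)
    for p,R in targets:
        rv=Ro.from_matrix(R0.T@R).as_rotvec(); d=R0.T@(np.asarray(p)-p0)
        print(np.round(np.r_[rv,d],4).tolist(),"rows>=",round(max(np.degrees(np.linalg.norm(rv))/7.16,np.linalg.norm(d)/.0417),1))
E
python3 -c "
from h import *
rows(([.42,.2,.25],Rdown),([.525,-.295,.15],Rdown))"
```

```text
t 1.5 p [0.1674 0.5762 0.2306]
[-0.0, 0.0, 1.1972, -0.3475, -0.2907, -0.0194] rows>= 10.9
[-0.0, 0.0, 1.1972, -0.5865, -0.7368, 0.0806] rows>= 22.7
```

Call:
drive_tool([
  [0,0,1.197,-0.3475,-0.2907,-0.02,0.03],
  [0,0,1.197,-0.3475,-0.2907,-0.02,0.03],
  [0,0,1.197,-0.3475,-0.2907,-0.02,0.03],
  [0,0,1.197,-0.3475,-0.2907,-0.02,0.03],
  [0,0,1.197,-0.3475,-0.2907,-0.02,0.03],
  [0,0,1.197,-0.3475,-0.2907,-0.02,0.03],
  [0,0,1.197,-0.3475,-0.2907,-0.02,0.03],
  [0,0,1.197,-0.3475,-0.2907,-0.02,0.03],
], squeeze=20)

```text
t: 2.17
ee_pos: [0.3537, 0.2979, 0.2457]
tool_rot: [[-0.278, 0.96, 0.001], [0.96, 0.278, 0.0], [0.0, 0.001, -1.0]]
contact_force: [1.1, -0.1, 0.6]
finger_gap: 0.0379
finger_force: 0.0
```

```bash
python3 -c "
from h import *
rows(([.525,-.295,.15],Rdown))"
```

```text
t 2.1667 p [0.3537 0.2979 0.2457]
[0.0008, -0.0003, 0.1914, -0.6172, -0.0006, 0.0955] rows>= 15.0
```

Call:
drive_tool([
  [0,0,0.191,-0.617,0,0.095,0.03],
  [0,0,0.191,-0.617,0,0.095,0.03],
  [0,0,0.191,-0.617,0,0.095,0.03],
  [0,0,0.191,-0.617,0,0.095,0.03],
  [0,0,0.191,-0.617,0,0.095,0.03],
  [0,0,0.191,-0.617,0,0.095,0.03],
  [0,0,0.191,-0.617,0,0.095,0.03],
  [0,0,0.191,-0.617,0,0.095,0.03],
])

```text
t: 2.83
ee_pos: [0.4468, -0.0182, 0.1947]
tool_rot: [[-0.097, 0.995, 0.001], [0.995, 0.097, -0.0], [-0.0, 0.001, -1.0]]
contact_force: [0.8, 0.5, 0.0]
finger_gap: 0.0304
finger_force: 0.0
```

```bash
python3 -c "
from h import *
rows(([.525,-.295,.15],Rdown))"
```

```text
t 2.8333 p [ 0.4468 -0.0182  0.1947]
[0.0012, 0.0001, 0.0061, -0.283, 0.051, 0.0448] rows>= 7.0
```

Call:
drive_tool([
  [0,0,0.006,-0.28,0.05,0.043,0.03],
  [0,0,0.006,-0.28,0.05,0.043,0.03],
  [0,0,0.006,-0.28,0.05,0.043,0.03],
  [0,0,0.006,-0.28,0.05,0.043,0.03],
  [0,0,0.006,-0.28,0.05,0.043,0.03],
  [0,0,0.006,-0.28,0.05,0.043,0.03],
  [0,0,0.006,-0.28,0.05,0.043,0.03],
  [0,0,0.006,-0.28,0.05,0.043,0.03],
])

```text
t: 3.5
ee_pos: [0.5229, -0.2955, 0.1476]
tool_rot: [[-0.086, 0.996, -0.004], [0.996, 0.086, 0.0], [0.001, -0.004, -1.0]]
contact_force: [0.0, -0.6, -0.6]
finger_gap: 0.0298
finger_force: 0.0
```

```bash
python3 -c "
from h import *
rows(([.525,-.295,.15],Rdown),([.525,-.295,.05],Rdown))"
```

```text
t 3.5 p [ 0.5229 -0.2955  0.1476]
[-0.0044, -0.0007, -0.0049, 0.0003, 0.0021, -0.0024] rows>= 0.1
[-0.0044, -0.0007, -0.0049, 0.0003, 0.0026, 0.0976] rows>= 2.3
```

Call:
drive_tool([
  [0,0,-0.005,0,0.0025,0.03,0.03],
  [0,0,-0.005,0,0.0025,0.06,0.03],
  [0,0,-0.005,0,0.0025,0.085,0.03],
  [0,0,-0.005,0,0.0025,0.0975,0.03],
  [0,0,-0.005,0,0.0025,0.0975,0.03],
  [0,0,-0.005,0,0.0025,0.0975,0.0],
  [0,0,-0.005,0,0.0025,0.0975,0.0],
  [0,0,-0.005,0,0.0025,0.0975,0.0],
], squeeze=20)

```text
t: 4.17
ee_pos: [0.5268, -0.2904, 0.0568]
tool_rot: [[-0.096, 0.995, 0.002], [0.995, 0.096, -0.002], [-0.002, 0.002, -1.0]]
contact_force: [-5.0, 0.4, 4.3]
finger_gap: 0.0133
finger_force: 2.7
```

Call:
drive_tool([
  [0,0,0,0,0,0,0],
  [0,0,0,0,0,0,0],
  [0,0,0,0,0,0,0],
])

```text
t: 4.42
ee_pos: [0.5263, -0.2905, 0.0568]
tool_rot: [[-0.096, 0.995, 0.002], [0.995, 0.096, -0.002], [-0.002, 0.001, -1.0]]
contact_force: [-4.3, 1.3, 5.9]
finger_gap: 0.0101
finger_force: 20.0
```

Call:
drive_tool([
  [0,0,0,0,-0.006,0,0],
  [0,0,0,0,-0.018,0,0],
  [0,0,0,0,-0.032,0,0],
  [0,0,0,0,-0.046,0,0],
  [0,0,0,0,-0.06,0,0],
  [0,0,0,0,-0.074,0,0],
  [0,0,0,0,-0.088,0,0],
  [0,0,0,0,-0.095,0,0],
], squeeze=30)

```text
t: 5.08
ee_pos: [0.4328, -0.2994, 0.0568]
tool_rot: [[-0.096, 0.995, 0.007], [0.995, 0.096, -0.002], [-0.003, 0.006, -1.0]]
contact_force: [6.8, 1.7, 5.3]
finger_gap: 0.01
finger_force: 30.0
```

Call:
drive_tool([
  [0,0,0,0,-0.006,0,0],
  [0,0,0,0,-0.012,0,0],
  [0,0,0,0,-0.017,0,0],
  [0,0,0,0,-0.021,0,0],
  [0,0,0,0,-0.024,0,0],
  [0,0,0,0,-0.026,0,0],
])

```text
t: 5.58
ee_pos: [0.4078, -0.3017, 0.0567]
tool_rot: [[-0.096, 0.995, 0.007], [0.995, 0.096, -0.002], [-0.003, 0.006, -1.0]]
contact_force: [5.3, 2.0, 5.2]
finger_gap: 0.0104
finger_force: 30.0
```

Call:
drive_tool([
  [0,0,0,0,-0.003,0,0],
  [0,0,0,0,-0.006,0,0],
  [0,0,0,0,-0.009,0,0],
  [0,0,0,0,-0.012,0,0],
])

```text
t: 5.92
ee_pos: [0.4031, -0.3022, 0.0568]
tool_rot: [[-0.099, 0.995, 0.024], [0.995, 0.099, -0.002], [-0.005, 0.023, -1.0]]
contact_force: [46.2, 1.1, -14.6]
finger_gap: 0.0102
finger_force: 30.0
```

Call:
drive_tool([
  [0,0,0,0,0.006,0,0],
  [0,0,0,0,0.006,0,0.03],
  [0,0,0,0,0.006,0,0.03],
  [0,0,0,0,0.006,0,0.03],
  [0,0,0,0,0.006,-0.03,0.03],
  [0,0,0,0,0.006,-0.07,0.03],
  [0,0,0,0,0.006,-0.11,0.03],
  [0,0,0,0,0.006,-0.15,0.03],
])

```text
t: 6.58
ee_pos: [0.3986, -0.3017, 0.205]
tool_rot: [[-0.095, 0.995, -0.002], [0.995, 0.095, 0.001], [0.001, -0.002, -1.0]]
contact_force: [1.2, -1.8, -0.4]
finger_gap: 0.0298
finger_force: 0.0
```

```bash
python3 - <<'E'
from h import *
s=robot.sense(); print(s["ee_pos"],s["contact_force"],s["tool_rot"].tolist())
t=cam("top"); sd=cam("side")
for c in ("top","side"):
  for q in ("handle","ledge"): print(c,q,[(np.round(d["centre"],1).tolist(),round(d["confidence"],2)) for d in models.tip_of(c,q)][:3])
a=t["image"][190:370,300:540];b=sd["image"][140:320,250:490]
im=np.vstack([cv2.resize(i,(800,600)) for i in (a,)])[:,:,::-1]
cv2.imwrite("pics/open.png",cv2.convertScaleAbs(im,alpha=1.4))
cv2.imwrite("pics/open_side.png",cv2.convertScaleAbs(cv2.resize(b,(800,600))[:,:,::-1],alpha=1.4))
E
```

```text
[ 0.3986 -0.3017  0.205 ] [ 1.1608 -1.8316 -0.3841] [[-0.095175871896591, 0.9954587898634669, -0.0018305988871859088], [0.9954597733182946, 0.09517782447722112, 0.0010106596226220207], [0.0011803024244719702, -0.0017260971425010472, -0.9999978137350308]]
top handle []
top ledge [([390.1, 263.9], 0.61), ([159.1, 294.3], 0.48)]
side handle [([421.0, 223.0], 0.91)]
side ledge [([363.5, 217.8], 0.9), ([283.8, 383.8], 0.68)]
```

View pics/open.png

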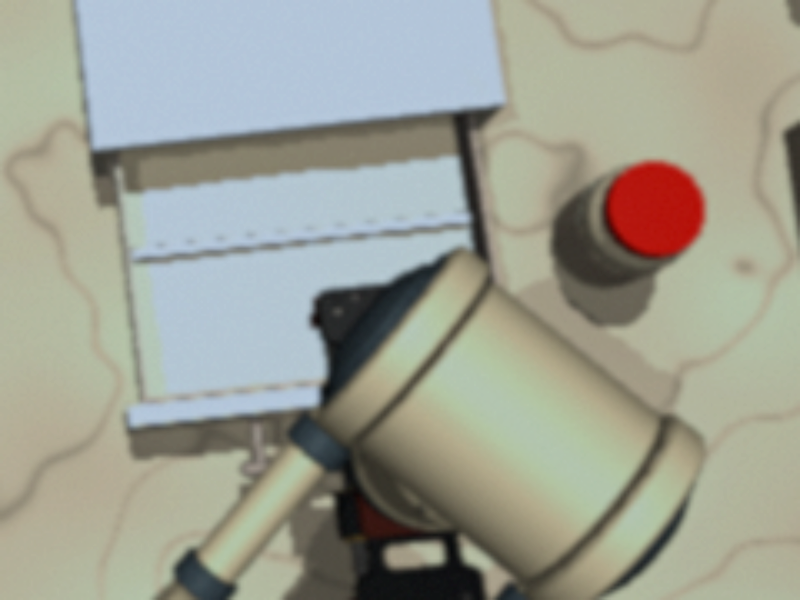

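The drawer is fully open. The ledge runs from about (341,269) to (441,257) in the top picture, and the right part is hidden by the arm. I'll move clear, then measure the ledge and the jars more precisely.

```bash
python3 -c "
from h import *
rows(([.40,-.02,.29],Rjar))"
```

```text
t 6.8833 p [ 0.3989 -0.3017  0.2021]
[-0.3898, 0.4406, -1.6582, 0.2805, 0.0278, -0.0874] rows>= 14.1
```

Call:
drive_tool([
  [-0.39,0.44,-1.658,0.28,0.028,-0.09,0.0878],
  [-0.39,0.44,-1.658,0.28,0.028,-0.09,0.0878],
  [-0.39,0.44,-1.658,0.28,0.028,-0.09,0.0878],
  [-0.39,0.44,-1.658,0.28,0.028,-0.09,0.0878],
  [-0.39,0.44,-1.658,0.28,0.028,-0.09,0.0878],
  [-0.39,0.44,-1.658,0.28,0.028,-0.09,0.0878],
  [-0.39,0.44,-1.658,0.28,0.028,-0.09,0.0878],
  [-0.39,0.44,-1.658,0.28,0.028,-0.09,0.0878],
])

```text
t: 7.55
ee_pos: [0.4001, -0.0156, 0.2956]
tool_rot: [[-0.875, 0.482, 0.048], [0.471, 0.823, 0.316], [0.113, 0.299, -0.948]]
contact_force: [-1.1, -0.4, -0.5]
finger_gap: 0.0799
finger_force: 0.0
```

```bash
cat >> h.py <<'E'
from scipy.optimize import least_squares
def sil(s,b,a,h=.056,r=.022):
    "rect (l,t,r,b) and centroid of a cylinder's silhouette"
    a=np.asarray(a); e=np.cross(a,[1,0,0.]);e/=np.linalg.norm(e);f=np.cross(a,e);th=np.linspace(0,6.28,60)
    ring=r*(np.cos(th)[:,None]*e+np.sin(th)[:,None]*f)
    P=np.array([proj(s,p) for p in np.vstack([b+ring,b+h*a+ring])])
    M=cv2.moments(cv2.convexHull(P.astype(np.float32))); return P.min(0),P.max(0),np.array([M["m10"],M["m01"]])/M["m00"]
E
python3 - <<'E'
from h import *
S={c:cam(c) for c in ("top","side")}
obs=[]
P=np.array([[.6039,.2422,.1099],[.5488,.2298,.1088],[.4302,.2029,.1082]])-.056*ax
for c in S:
    for m in models.masks_of(c,"jar_a"):
        if m["confidence"]<.4: continue
        r=m["region"].astype(np.uint8); M=cv2.moments(r,True); cen=np.array([M["m10"],M["m01"]])/M["m00"]
        ys,xs=np.nonzero(r); obs.append((c,cen,m["confidence"])); print(c,cen,xs.min(),xs.max(),ys.min(),ys.max(),r.sum(),m["confidence"])
def pose(v):
    q=v[2]; xr=np.array([-np.sin(q),np.cos(q),0]);yr=np.array([-np.cos(q),-np.sin(q),0]); a=np.array([0,0,.866])-.5*xr
    o=np.array([v[0],v[1],0])
    return [o+yr*k-.016*xr+[0,0,.066] for k in (-.09,-.03,.09)],a
def match(v):
    B,a=pose(v); out=[]
    for b in B:
        for c in S:
            g=sil(S[c],b,a)[2]; d=[cen-g for cc,cen,_ in obs if cc==c]
            if d:
                d=min(d,key=np.linalg.norm)
                if np.linalg.norm(d)<12: out.append(d)
    return np.array(out)
v0=np.array([.51,.26,np.radians(12.9)])
f=lambda v:(lambda m:np.r_[m.ravel(),np.zeros(12)][:12])(match(v))
r=least_squares(f,v0,diff_step=1e-4); print(r.x,np.degrees(r.x[2]));print(match(r.x))
B,a=pose(r.x); print("bottoms",np.array(B),"tops",np.array(B)+.056*a)
cv2.imwrite("pics/t2.png",S["top"]["image"][:,:,::-1])
for c in S: print(c,[(np.round(d["centre"],1).tolist(),round(d["confidence"],2)) for d in models.tip_of(c,"ledge")][:2],[(np.round(d["centre"],1).tolist(),round(d["confidence"],2)) for d in models.tip_of(c,"handle")][:2])
l=[models.tip_of(c,"ledge") for c in S]
if all(l): print("ledge",tri(S.values(),[x[0]["centre"] for x in l]),plane(S["top"],l[0][0]["centre"],.022))
im=cv2.resize(S["top"]["image"][225:315,320:460],(800,514),interpolation=cv2.INTER_CUBIC)
cv2.imwrite("pics/led.png",cv2.convertScaleAbs(im[:,:,::-1],alpha=1.3))
E
```

```text
top [156.1062 265.6097] 144 168 255 277 433 0.98
top [165.6629 319.0742] 153 178 308 330 445 0.58
top [151.7505 241.2998] 140 163 229 253 457 0.56
top [395.299  271.9363] 334 460 225 333 9343 0.42
side [227.936  354.0811] 217 239 337 371 703 0.86
side [315.1479 377.8736] 303 328 360 396 791 0.8
side [254.903 362.027] 244 267 345 380 742 0.68
[0.5105 0.2617 0.2148] 12.308085369604676
[[-0.066   1.185 ]
 [ 0.263  -0.5292]
 [-0.2659 -0.1127]
 [-1.2762 -0.29  ]
 [-0.0934  0.6304]
 [-0.1014 -0.4121]]
bottoms [[0.6019 0.2653 0.066 ]
 [0.5432 0.2525 0.066 ]
 [0.426  0.2269 0.066 ]] tops [[0.6078 0.2379 0.1145]
 [0.5492 0.2251 0.1145]
 [0.432  0.1995 0.1145]]
top [([389.1, 262.3], 0.73)] [([400.0, 326.6], 0.79)]
side [([362.9, 216.8], 0.66), ([226.8, 365.0], 0.18)] [([418.6, 223.6], 0.57), ([284.8, 383.4], 0.46)]
ledge [ 0.5544 -0.2887  0.0267] [ 0.5558 -0.2892  0.022 ]
```

View pics/led.png

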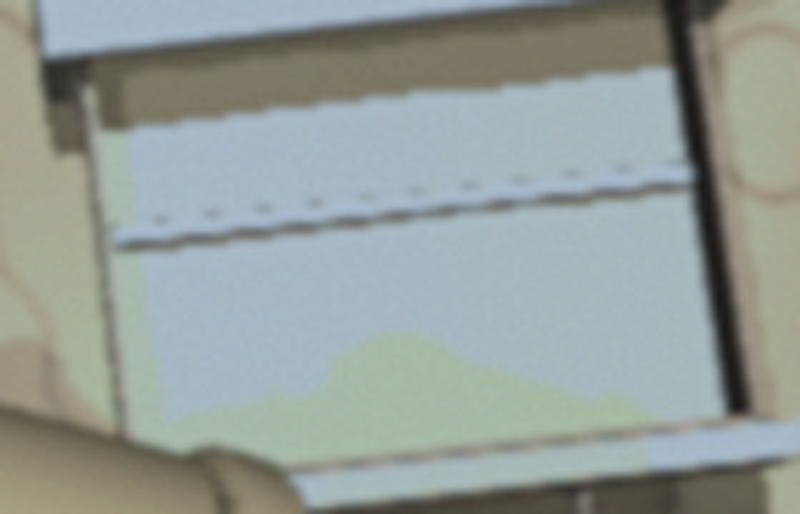

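The ledge's dark front face runs from (340.1,268.4) to (441.3,257.5) in the top image, and the tray is clear. The rack fit agrees to about 1 px.

```bash
cat >> h.py <<'E'
Q=np.radians(12.4); xr=np.array([-np.sin(Q),np.cos(Q),0]); yr=np.array([-np.cos(Q),-np.sin(Q),0])
ax=np.cos(np.pi/6)*np.array([0,0,1])-.5*xr
Rjar=Rzy(-ax,xr)
TOP=dict(a=np.array([.6075,.2385,.1145]),b=np.array([.549,.2258,.1145]),c=np.array([.432,.1998,.1145]))
def jar(k,back=0,depth=.018):  # TCP for grasp point 'depth' below the lid, 'back' off along the axis
    return TOP[k]-ax*(depth+.011)+ax*back
E
python3 -c "
from h import *
t=cam('top')
a=plane(t,(340.1,268.4),.022);b=plane(t,(441.3,257.5),.022);d=b-a
print('ledge',a,b,np.linalg.norm(d),(a+b)/2,np.degrees(np.arctan2(d[0],-d[1])))
print(np.array([.4035,-.302,0])+xu*.141)
rows((jar('c',.07),Rjar),(jar('c'),Rjar))"
```

```text
ledge [ 0.5434 -0.1736  0.022 ] [ 0.565  -0.4121  0.022 ] 0.2394563952763525 [ 0.5542 -0.2929  0.022 ] 5.195453847589035
[ 0.5439 -0.2892  0.    ]
t 8.1 p [ 0.4006 -0.021   0.2939]
[-0.1708, 0.1894, -0.708, 0.0495, 0.1395, 0.201] rows>= 6.0
[-0.1708, 0.1894, -0.708, 0.0655, 0.1459, 0.2688] rows>= 7.5
```

Call:
drive_tool([
  [-0.171,0.189,-0.708,0.05,0.14,0.2,0.0878],
  [-0.171,0.189,-0.708,0.05,0.14,0.2,0.0878],
  [-0.171,0.189,-0.708,0.05,0.14,0.2,0.0878],
  [-0.171,0.189,-0.708,0.05,0.14,0.2,0.0878],
  [-0.171,0.189,-0.708,0.05,0.14,0.2,0.0878],
  [-0.171,0.189,-0.708,0.05,0.14,0.2,0.0878],
  [-0.171,0.189,-0.708,0.05,0.14,0.2,0.0878],
  [-0.171,0.189,-0.708,0.05,0.14,0.2,0.0878],
])

```text
t: 8.77
ee_pos: [0.4348, 0.1814, 0.1493]
tool_rot: [[-0.976, -0.186, -0.112], [-0.217, 0.845, 0.488], [0.004, 0.501, -0.866]]
contact_force: [-0.6, -0.5, -0.5]
finger_gap: 0.0877
finger_force: 0.0
```

```bash
python3 -c "
from h import *
rows((jar('c'),Rjar));print(robot.sense()['joint_pos'])"
```

```text
t 8.7667 p [0.4348 0.1814 0.1493]
[0.0007, -0.005, 0.0003, -0.0015, -0.0013, 0.0684] rows>= 1.6
[  -2.3171  -13.9402  101.6078   29.3283   99.6236 -101.6817]
```

Call:
drive_tool([
  [0,-0.005,0,-0.0015,-0.0013,0.025,0.0878],
  [0,-0.005,0,-0.0015,-0.0013,0.05,0.0878],
  [0,-0.005,0,-0.0015,-0.0013,0.068,0.0878],
  [0,-0.005,0,-0.0015,-0.0013,0.068,0.07],
  [0,-0.005,0,-0.0015,-0.0013,0.068,0.04],
  [0,-0.005,0,-0.0015,-0.0013,0.068,0.035],
  [0,-0.005,0,-0.0015,-0.0013,0.068,0.035],
  [0,-0.005,0,-0.0015,-0.0013,0.068,0.035],
], squeeze=10)

```text
t: 9.43
ee_pos: [0.4314, 0.2125, 0.0936]
tool_rot: [[-0.977, -0.188, -0.099], [-0.213, 0.846, 0.49], [-0.008, 0.499, -0.866]]
contact_force: [-0.2, 0.5, -0.1]
finger_gap: 0.0579
finger_force: 0.0
```

Call:
drive_tool([
  [0,0,0,0,0,0,0.035],
  [0,0,0,0,0,0,0.035],
  [0,0,0,0,0,0,0.035],
  [0,0,0,0,0,0,0.035],
])

```text
t: 9.77
ee_pos: [0.4307, 0.2132, 0.0927]
tool_rot: [[-0.977, -0.188, -0.101], [-0.214, 0.845, 0.49], [-0.006, 0.5, -0.866]]
contact_force: [-0.1, -0.2, 4.3]
finger_gap: 0.0436
finger_force: 10.0
```

Call:
drive_tool([
  [0,0,0,0,0,-0.015,0.035],
  [0,0,0,0,0,-0.04,0.035],
  [0,0,0,0,0,-0.075,0.035],
  [0,0,0,0,0,-0.11,0.035],
  [0,0,0,0,0,-0.13,0.035],
], squeeze=15)

```text
t: 10.18
ee_pos: [0.4443, 0.1481, 0.207]
tool_rot: [[-0.977, -0.188, -0.1], [-0.213, 0.846, 0.489], [-0.008, 0.499, -0.867]]
contact_force: [0.6, 0.4, -0.9]
finger_gap: 0.0436
finger_force: 15.0
```

```bash
cat >> h.py <<'E'
LED=np.array([.5542,-.2929,.022])
def place(k,gap=.004,z=.053): # k along the row
    p=LED-xu*(.022+gap)+yu*k; p[2]=z; return p
E
python3 -c "
from h import *
rows((place(-.044,.006,.16),Rdown))"
```

```text
t 10.1833 p [0.4443 0.1481 0.207 ]
[0.396, -0.4359, 1.6541, 0.0202, -0.452, -0.2059] rows>= 14.1
```

Call:
drive_tool([
  [0.396,-0.436,1.654,0.02,-0.452,-0.205,0.035],
  [0.396,-0.436,1.654,0.02,-0.452,-0.205,0.035],
  [0.396,-0.436,1.654,0.02,-0.452,-0.205,0.035],
  [0.396,-0.436,1.654,0.02,-0.452,-0.205,0.035],
  [0.396,-0.436,1.654,0.02,-0.452,-0.205,0.035],
  [0.396,-0.436,1.654,0.02,-0.452,-0.205,0.035],
  [0.396,-0.436,1.654,0.02,-0.452,-0.205,0.035],
  [0.396,-0.436,1.654,0.02,-0.452,-0.205,0.035],
])

```text
t: 10.85
ee_pos: [0.5012, -0.1794, 0.171]
tool_rot: [[-0.721, 0.689, 0.067], [0.683, 0.692, 0.235], [0.115, 0.215, -0.97]]
contact_force: [0.8, 0.6, -0.6]
finger_gap: 0.0438
finger_force: 15.0
```

```bash
python3 -c "
from h import *
rows((place(-.044,.006,.16),Rdown))"
```

```text
t 10.85 p [ 0.5012 -0.1794  0.171 ]
[0.1665, -0.1887, 0.7058, -0.1314, -0.0929, -0.0249] rows>= 6.0
```

Call:
drive_tool([
  [0.166,-0.189,0.706,-0.131,-0.093,-0.025,0.035],
  [0.166,-0.189,0.706,-0.131,-0.093,-0.025,0.035],
  [0.166,-0.189,0.706,-0.131,-0.093,-0.025,0.035],
  [0.166,-0.189,0.706,-0.131,-0.093,-0.025,0.035],
  [0.166,-0.189,0.706,-0.131,-0.093,-0.025,0.035],
  [0.166,-0.189,0.706,-0.131,-0.093,-0.025,0.035],
  [0.166,-0.189,0.706,-0.131,-0.093,-0.025,0.035],
  [0.166,-0.189,0.706,-0.131,-0.093,-0.025,0.035],
])

```text
t: 11.52
ee_pos: [0.5314, -0.336, 0.1599]
tool_rot: [[-0.101, 0.995, 0.002], [0.995, 0.101, 0.003], [0.003, 0.002, -1.0]]
contact_force: [-0.1, 0.0, -1.6]
finger_gap: 0.0438
finger_force: 15.0
```

```bash
python3 -c "
from h import *
rows((place(-.044,.006,.056),Rdown));cam('side');print(models.masks_of('side','jar_a')[0]['rect'])"
```

```text
t 11.5167 p [ 0.5314 -0.336   0.1599]
[0.0022, -0.0029, 0.0109, -0.0035, -0.0017, 0.1039] rows>= 2.5
[379.3, 170.8, 19.8, 25.7]
```

Call:
drive_tool([
  [0.002,-0.003,0.011,-0.0035,-0.0017,0.03,0.035],
  [0.002,-0.003,0.011,-0.0035,-0.0017,0.06,0.035],
  [0.002,-0.003,0.011,-0.0035,-0.0017,0.085,0.035],
  [0.002,-0.003,0.011,-0.0035,-0.0017,0.1,0.035],
  [0.002,-0.003,0.011,-0.0035,-0.0017,0.104,0.035],
  [0.002,-0.003,0.011,-0.0035,-0.0017,0.104,0.035],
])

```text
t: 12.12
ee_pos: [0.5295, -0.3398, 0.0558]
tool_rot: [[-0.087, 0.996, -0.0], [0.996, 0.087, -0.0], [-0.0, -0.0, -1.0]]
contact_force: [-0.2, 0.7, -0.7]
finger_gap: 0.0436
finger_force: 15.0
```

```bash
python3 -c "
from h import *
rows((place(-.044,.004,.05),Rdown));s=robot.sense();print(s['contact_force'])"
```

```text
t 12.1167 p [ 0.5295 -0.3398  0.0558]
[-0.0004, 0.0001, -0.0037, 0.0005, 0.0029, 0.0058] rows>= 0.2
[-0.2386  0.6595 -0.6887]
```

Now I'll lower it in 1.5 mm steps.

Call:
drive_tool([
  [0,0,0,0,0.002,0.0015,0.035],
  [0,0,0,0,0.002,0.003,0.035],
  [0,0,0,0,0.002,0.0045,0.035],
  [0,0,0,0,0.002,0.0045,0.035],
])

```text
t: 12.45
ee_pos: [0.5328, -0.3403, 0.0534]
tool_rot: [[-0.086, 0.996, 0.003], [0.996, 0.086, -0.003], [-0.003, 0.003, -1.0]]
contact_force: [-0.1, 1.0, -1.4]
finger_gap: 0.044
finger_force: 15.0
```

Call:
drive_tool([
  [0,0,0,0,0,0.0015,0.035],
  [0,0,0,0,0,0.0025,0.035],
  [0,0,0,0,0,0.0025,0.035],
])

```text
t: 12.7
ee_pos: [0.5329, -0.3404, 0.0532]
tool_rot: [[-0.086, 0.996, 0.003], [0.996, 0.086, -0.004], [-0.004, 0.003, -1.0]]
contact_force: [-3.0, 1.9, 10.1]
finger_gap: 0.0438
finger_force: 15.0
```

Call:
drive_tool([
  [0,0,0,0,0,-0.0025,0.035],
  [0,0,0,0,0.001,-0.0025,0.035],
  [0,0,0,0,0.002,-0.0025,0.035],
  [0,0,0,0,0.002,-0.0025,0.035],
])

```text
t: 13.03
ee_pos: [0.534, -0.3402, 0.0532]
tool_rot: [[-0.086, 0.996, 0.001], [0.996, 0.086, -0.003], [-0.003, 0.0, -1.0]]
contact_force: [-4.1, 0.2, 6.6]
finger_gap: 0.0438
finger_force: 15.0
```

Call:
drive_tool([
  [0,0,0,0,0,-0.002,0.035],
  [0,0,0,0,0.001,-0.002,0.035],
  [0,0,0,0,0.002,-0.002,0.035],
  [0,0,0,0,0.002,-0.002,0.035],
])

```text
t: 13.37
ee_pos: [0.5363, -0.3394, 0.0536]
tool_rot: [[-0.086, 0.996, 0.0], [0.996, 0.086, -0.001], [-0.001, 0.0, -1.0]]
contact_force: [1.0, 0.5, -1.4]
finger_gap: 0.0436
finger_force: 15.0
```

Now it's free, about 0.4 mm above the floor. I'll keep going towards the ledge.

Call:
drive_tool([
  [0,0,0,0,0.001,0,0.035],
  [0,0,0,0,0.002,0,0.035],
  [0,0,0,0,0.002,0,0.035],
])

```text
t: 13.62
ee_pos: [0.5383, -0.3393, 0.054]
tool_rot: [[-0.086, 0.996, 0.001], [0.996, 0.086, -0.001], [-0.002, 0.001, -1.0]]
contact_force: [0.5, -0.2, -2.0]
finger_gap: 0.0439
finger_force: 15.0
```

Call:
drive_tool([
  [0,0,0,0,0.001,0,0.035],
  [0,0,0,0,0.002,0,0.035],
  [0,0,0,0,0.002,0,0.035],
])

```text
t: 13.87
ee_pos: [0.539, -0.3394, 0.0541]
tool_rot: [[-0.085, 0.996, -0.002], [0.996, 0.085, -0.001], [-0.001, -0.002, -1.0]]
contact_force: [-4.5, 0.1, 0.6]
finger_gap: 0.0436
finger_force: 15.0
```

Call:
drive_tool([
  [0,0,0,0,-0.0005,0.001,0.035],
  [0,0,0,0,-0.0005,0.0015,0.035],
  [0,0,0,0,-0.0005,0.0015,0.07],
  [0,0,0,0,-0.0005,0.0015,0.07],
  [0,0,0,0,-0.0005,0.0015,0.07],
  [0,0,0,0,-0.0005,-0.03,0.07],
  [0,0,0,0,-0.0005,-0.07,0.07],
  [0,0,0,0,-0.0005,-0.11,0.07],
])

```text
t: 14.53
ee_pos: [0.5392, -0.3385, 0.1642]
tool_rot: [[-0.086, 0.996, -0.001], [0.996, 0.086, 0.0], [0.0, -0.001, -1.0]]
contact_force: [0.6, -0.3, 0.6]
finger_gap: 0.07
finger_force: 0.0
```

```bash
echo 'LED=LED+.0025*xu
TOP={k:v for k,v in TOP.items()}' >> h.py; python3 -c "
from h import *
rows((jar('b',.08),Rjar))
S=[cam('top'),cam('side')]
for c in ('top','side'): print(c,[np.round(m['rect'],1).tolist() for m in models.masks_of(c,'jar_a')])
p=LED-xu*.022-yu*.044
for s in S: print(sil(s,p,[0,0,1.]))
"
```

```text
t 14.5333 p [ 0.5392 -0.3385  0.1642]
[-0.3903, 0.4435, -1.6582, 0.5361, 0.0616, 0.0055] rows>= 14.1
top [[150.9, 242.4, 28.4, 22.5], [156.4, 266.3, 26.4, 20.4], [408.9, 269.6, 14.3, 19.7]]
side [[256.1, 362.1, 25.3, 35.5], [227.2, 354.7, 24.7, 40.6], [375.5, 200.1, 19.7, 28.1]]
(array([401.0614, 255.8254]), array([424.2521, 278.417 ]), array([412.6477, 267.1413]))
(array([367.0867, 188.3998]), array([385.0913, 214.2867]), array([375.9778, 201.2624]))
```

Call:
drive_tool([
  [-0.39,0.443,-1.658,0.536,0.062,0.0,0.0878],
  [-0.39,0.443,-1.658,0.536,0.062,0.0,0.0878],
  [-0.39,0.443,-1.658,0.536,0.062,0.0,0.0878],
  [-0.39,0.443,-1.658,0.536,0.062,0.0,0.0878],
  [-0.39,0.443,-1.658,0.536,0.062,0.0,0.0878],
  [-0.39,0.443,-1.658,0.536,0.062,0.0,0.0878],
  [-0.39,0.443,-1.658,0.536,0.062,0.0,0.0878],
  [-0.39,0.443,-1.658,0.536,0.062,0.0,0.0878],
])

```text
t: 15.4
ee_pos: [0.5483, -0.0038, 0.1616]
tool_rot: [[-0.866, 0.498, 0.049], [0.486, 0.815, 0.314], [0.117, 0.296, -0.948]]
contact_force: [0.2, 0.7, -0.3]
finger_gap: 0.0879
finger_force: 0.0
```

```bash
python3 -c "
from h import *
rows((jar('b',.08),Rjar))"
```

```text
t 15.4 p [ 0.5483 -0.0038  0.1616]
[-0.1683, 0.1898, -0.7115, 0.0938, 0.169, 0.0675] rows>= 6.0
```

Call:
drive_tool([
  [-0.168,0.19,-0.711,0.094,0.169,0.0675,0.0878],
  [-0.168,0.19,-0.711,0.094,0.169,0.0675,0.0878],
  [-0.168,0.19,-0.711,0.094,0.169,0.0675,0.0878],
  [-0.168,0.19,-0.711,0.094,0.169,0.0675,0.0878],
  [-0.168,0.19,-0.711,0.094,0.169,0.0675,0.0878],
  [-0.168,0.19,-0.711,0.094,0.169,0.0675,0.0878],
  [-0.168,0.19,-0.711,0.094,0.169,0.0675,0.0878],
  [-0.168,0.19,-0.711,0.094,0.169,0.0675,0.0878],
])

```text
t: 16.07
ee_pos: [0.5559, 0.1985, 0.1576]
tool_rot: [[-0.978, -0.177, -0.107], [-0.206, 0.849, 0.486], [0.005, 0.497, -0.868]]
contact_force: [-0.3, -0.5, 0.1]
finger_gap: 0.088
finger_force: 0.0
```

```bash
python3 -c "
from h import *
rows((jar('b'),Rjar))"
```

```text
t 16.0667 p [0.5559 0.1985 0.1576]
[-0.0032, 0.0001, -0.01, 0.0009, 0.003, 0.0804] rows>= 1.9
```

Call:
drive_tool([
  [0,0,-0.008,0.0005,0.002,0.025,0.0878],
  [0,0,-0.008,0.0005,0.002,0.05,0.0878],
  [0,0,-0.008,0.0005,0.002,0.07,0.0878],
  [0,0,-0.008,0.0005,0.002,0.08,0.0878],
], squeeze=10)

```text
t: 16.4
ee_pos: [0.5458, 0.2387, 0.0887]
tool_rot: [[-0.977, -0.183, -0.106], [-0.212, 0.848, 0.485], [0.001, 0.497, -0.868]]
contact_force: [-0.4, 0.1, -0.2]
finger_gap: 0.0877
finger_force: 0.0
```

```bash
python3 -c "
from h import *
rows((jar('b'),Rjar))"
```

```text
t 16.4 p [0.5458 0.2387 0.0887]
[-0.0036, 0.0008, -0.003, -0.0003, 0.0014, -0.0] rows>= 0.0
```

Call:
drive_tool([
  [0,0,0,0,0,0,0.035],
  [0,0,0,0,0,0,0.035],
  [0,0,0,0,0,0,0.035],
  [0,0,0,0,0,0,0.035],
  [0,0,0,0,0,0,0.035],
  [0,0,0,0,0,0,0.035],
  [0,0,0,0,0,0,0.035],
  [0,0,0,0,0,0,0.035],
])

```text
t: 17.07
ee_pos: [0.5475, 0.2394, 0.0926]
tool_rot: [[-0.976, -0.19, -0.103], [-0.216, 0.846, 0.487], [-0.005, 0.498, -0.867]]
contact_force: [0.2, -0.1, 2.5]
finger_gap: 0.0439
finger_force: 10.0
```

Call:
drive_tool([
  [0,0,0,0,0,-0.015,0.035],
  [0,0,0,0,0,-0.04,0.035],
  [0,0,0,0,0,-0.075,0.035],
  [0,0,0,0,0,-0.11,0.035],
  [0,0,0,0,0,-0.13,0.035],
], squeeze=15)

```text
t: 17.48
ee_pos: [0.5615, 0.1746, 0.2079]
tool_rot: [[-0.976, -0.191, -0.101], [-0.215, 0.847, 0.486], [-0.007, 0.496, -0.868]]
contact_force: [0.8, 1.1, -0.4]
finger_gap: 0.0439
finger_force: 15.0
```

```bash
python3 -c "
from h import *
rows((place(.005,.005,.17),Rdown))"
```

```text
t 17.4833 p [0.5615 0.1746 0.2079]
[0.3934, -0.4341, 1.6568, 0.1318, -0.4063, -0.1897] rows>= 14.1
```

Call:
drive_tool([
  [0.393,-0.434,1.657,0.132,-0.406,-0.19,0.035],
  [0.393,-0.434,1.657,0.132,-0.406,-0.19,0.035],
  [0.393,-0.434,1.657,0.132,-0.406,-0.19,0.035],
  [0.393,-0.434,1.657,0.132,-0.406,-0.19,0.035],
  [0.393,-0.434,1.657,0.132,-0.406,-0.19,0.035],
  [0.393,-0.434,1.657,0.132,-0.406,-0.19,0.035],
  [0.393,-0.434,1.657,0.132,-0.406,-0.19,0.035],
  [0.393,-0.434,1.657,0.132,-0.406,-0.19,0.035],
])

```text
t: 18.15
ee_pos: [0.537, -0.1576, 0.1775]
tool_rot: [[-0.723, 0.688, 0.066], [0.681, 0.694, 0.233], [0.115, 0.214, -0.97]]
contact_force: [0.4, -0.2, -0.5]
finger_gap: 0.0438
finger_force: 15.0
```

```bash
python3 -c "
from h import *
rows((place(.005,.005,.17),Rdown))"
```

```text
t 18.15 p [ 0.537  -0.1576  0.1775]
[0.1651, -0.1879, 0.7079, -0.0856, -0.0988, -0.0242] rows>= 6.0
```

Call:
drive_tool([
  [0.165,-0.188,0.708,-0.086,-0.099,-0.024,0.035],
  [0.165,-0.188,0.708,-0.086,-0.099,-0.024,0.035],
  [0.165,-0.188,0.708,-0.086,-0.099,-0.024,0.035],
  [0.165,-0.188,0.708,-0.086,-0.099,-0.024,0.035],
  [0.165,-0.188,0.708,-0.086,-0.099,-0.024,0.035],
  [0.165,-0.188,0.708,-0.086,-0.099,-0.024,0.035],
  [0.165,-0.188,0.708,-0.086,-0.099,-0.024,0.035],
  [0.165,-0.188,0.708,-0.086,-0.099,-0.024,0.035],
])

```text
t: 18.82
ee_pos: [0.5313, -0.2878, 0.1693]
tool_rot: [[-0.101, 0.995, 0.001], [0.995, 0.101, 0.003], [0.003, 0.002, -1.0]]
contact_force: [-0.1, 0.1, -1.1]
finger_gap: 0.0435
finger_force: 15.0
```

```bash
python3 -c "
from h import *
rows((place(.005,.005,.057),Rdown))"
```

```text
t 18.8167 p [ 0.5313 -0.2878  0.1693]
[0.0017, -0.0029, 0.0109, -0.0025, -0.0023, 0.1123] rows>= 2.7
```

Call:
drive_tool([
  [0.002,-0.003,0.011,-0.0025,-0.0023,0.035,0.035],
  [0.002,-0.003,0.011,-0.0025,-0.0023,0.07,0.035],
  [0.002,-0.003,0.011,-0.0025,-0.0023,0.095,0.035],
  [0.002,-0.003,0.011,-0.0025,-0.0023,0.108,0.035],
  [0.002,-0.003,0.011,-0.0025,-0.0023,0.112,0.035],
  [0.002,-0.003,0.011,-0.0025,-0.0023,0.112,0.035],
])

```text
t: 19.32
ee_pos: [0.5288, -0.2907, 0.0571]
tool_rot: [[-0.087, 0.996, -0.001], [0.996, 0.087, -0.0], [0.0, -0.001, -1.0]]
contact_force: [0.8, 0.5, -1.5]
finger_gap: 0.0435
finger_force: 15.0
```

Call:
drive_tool([
  [0,0,0,0,0,0.001,0.035],
  [0,0,0,0,0,0.002,0.035],
  [0,0,0,0,0,0.003,0.035],
  [0,0,0,0,0,0.003,0.035],
])

```text
t: 19.65
ee_pos: [0.5298, -0.2912, 0.056]
tool_rot: [[-0.086, 0.996, 0.002], [0.996, 0.086, -0.002], [-0.003, 0.002, -1.0]]
contact_force: [-0.5, -0.2, -1.0]
finger_gap: 0.0436
finger_force: 15.0
```

Call:
drive_tool([
  [0,0,0,0,0,0.001,0.035],
  [0,0,0,0,0,0.002,0.035],
  [0,0,0,0,0,0.002,0.035],
])

```text
t: 19.9
ee_pos: [0.5295, -0.291, 0.0533]
tool_rot: [[-0.086, 0.996, 0.001], [0.996, 0.086, -0.002], [-0.002, 0.001, -1.0]]
contact_force: [0.7, 0.6, 2.1]
finger_gap: 0.0438
finger_force: 15.0
```

Call:
drive_tool([
  [0,0,0,0,0,-0.001,0.035],
  [0,0,0,0,0.0015,-0.001,0.035],
  [0,0,0,0,0.003,-0.001,0.035],
  [0,0,0,0,0.0045,-0.001,0.035],
  [0,0,0,0,0.0045,-0.001,0.035],
])

```text
t: 20.32
ee_pos: [0.5339, -0.2904, 0.0535]
tool_rot: [[-0.086, 0.996, -0.0], [0.996, 0.086, -0.001], [-0.001, -0.0, -1.0]]
contact_force: [-0.6, 0.5, -1.0]
finger_gap: 0.0433
finger_force: 15.0
```

Call:
drive_tool([
  [0,0,0,0,0.001,0,0.035],
  [0,0,0,0,0.0015,0,0.035],
  [0,0,0,-0.001,0.0015,0,0.035],
  [0,0,0,-0.002,0.0015,0,0.035],
  [0,0,0,-0.003,0.0015,0,0.035],
  [0,0,0,-0.004,0.0015,0,0.035],
  [0,0,0,-0.004,0.0015,0,0.035],
])

```text
t: 20.9
ee_pos: [0.5346, -0.293, 0.0535]
tool_rot: [[-0.086, 0.996, -0.003], [0.996, 0.086, 0.002], [0.002, -0.003, -1.0]]
contact_force: [-5.8, 5.0, 2.8]
finger_gap: 0.0437
finger_force: 15.0
```

Call:
drive_tool([
  [0,0,0,0,-0.001,-0.0005,0.035],
  [0,0,0,-0.001,-0.001,-0.0005,0.035],
  [0,0,0,-0.002,-0.001,-0.0005,0.035],
  [0,0,0,-0.002,-0.001,-0.0005,0.035],
])

```text
t: 21.23
ee_pos: [0.5347, -0.2966, 0.054]
tool_rot: [[-0.086, 0.996, -0.0], [0.996, 0.086, -0.001], [-0.001, -0.0, -1.0]]
contact_force: [-1.6, 1.0, -1.8]
finger_gap: 0.0436
finger_force: 15.0
```

Call:
drive_tool([
  [0,0,0,-0.001,0.0005,0,0.035],
  [0,0,0,-0.002,0.0005,0,0.035],
  [0,0,0,-0.002,0.0005,0.001,0.035],
  [0,0,0,-0.002,0.0005,0.001,0.035],
])

```text
t: 21.57
ee_pos: [0.535, -0.2984, 0.0535]
tool_rot: [[-0.086, 0.996, -0.001], [0.996, 0.086, -0.001], [-0.001, -0.001, -1.0]]
contact_force: [-5.2, 3.0, 0.2]
finger_gap: 0.0439
finger_force: 15.0
```

Call:
drive_tool([
  [0,0,0,0,0,0.0,0.07],
  [0,0,0,0,0,0,0.07],
  [0,0,0,0,0,0,0.07],
  [0,0,0,0,0,0,0.07],
  [0,0,0,0,0,-0.03,0.07],
  [0,0,0,0,0,-0.07,0.07],
  [0,0,0,0,0,-0.12,0.07],
])

```text
t: 22.15
ee_pos: [0.5347, -0.2978, 0.1644]
tool_rot: [[-0.086, 0.996, -0.003], [0.996, 0.086, 0.0], [0.001, -0.003, -1.0]]
contact_force: [0.5, -1.0, -0.1]
finger_gap: 0.0696
finger_force: 0.0
```

```bash
python3 -c "
from h import *
rows((jar('a',.08),Rjar))
"
```

```text
t 22.15 p [ 0.5347 -0.2978  0.1644]
[-0.3913, 0.4415, -1.659, 0.5028, 0.1219, 0.0057] rows>= 14.1
```

Call:
drive_tool([
  [-0.391,0.442,-1.659,0.503,0.122,0.0,0.0878],
  [-0.391,0.442,-1.659,0.503,0.122,0.0,0.0878],
  [-0.391,0.442,-1.659,0.503,0.122,0.0,0.0878],
  [-0.391,0.442,-1.659,0.503,0.122,0.0,0.0878],
  [-0.391,0.442,-1.659,0.503,0.122,0.0,0.0878],
  [-0.391,0.442,-1.659,0.503,0.122,0.0,0.0878],
  [-0.391,0.442,-1.659,0.503,0.122,0.0,0.0878],
  [-0.391,0.442,-1.659,0.503,0.122,0.0,0.0878],
])

```text
t: 22.82
ee_pos: [0.5861, 0.0331, 0.1651]
tool_rot: [[-0.867, 0.496, 0.052], [0.486, 0.816, 0.313], [0.113, 0.297, -0.948]]
contact_force: [1.3, 0.4, -0.6]
finger_gap: 0.0875
finger_force: 0.0
```

```bash
python3 -c "
from h import *
rows((jar('a',.08),Rjar))"
```

```text
t 22.8167 p [0.5861 0.0331 0.1651]
[-0.1691, 0.1936, -0.7097, 0.0637, 0.1587, 0.064] rows>= 6.0
```

Call:
drive_tool([
  [-0.169,0.193,-0.711,0.064,0.159,0.064,0.0878],
  [-0.169,0.193,-0.711,0.064,0.159,0.064,0.0878],
  [-0.169,0.193,-0.711,0.064,0.159,0.064,0.0878],
  [-0.169,0.193,-0.711,0.064,0.159,0.064,0.0878],
  [-0.169,0.193,-0.711,0.064,0.159,0.064,0.0878],
  [-0.169,0.193,-0.711,0.064,0.159,0.064,0.0878],
  [-0.169,0.193,-0.711,0.064,0.159,0.064,0.0878],
  [-0.169,0.193,-0.711,0.064,0.159,0.064,0.0878],
])

```text
t: 23.48
ee_pos: [0.614, 0.2117, 0.1571]
tool_rot: [[-0.978, -0.178, -0.107], [-0.207, 0.849, 0.487], [0.004, 0.498, -0.867]]
contact_force: [-0.2, 0.4, 0.1]
finger_gap: 0.0879
finger_force: 0.0
```

```bash
python3 -c "
from h import *
rows((jar('a'),Rjar))
s=cam('side');t=cam('top')
im=np.hstack([cv2.resize(s['image'][160:280,320:480],(400,300),interpolation=2),cv2.resize(t['image'][230:320,340:460],(400,300),interpolation=2)])
cv2.imwrite('pics/two.png',cv2.convertScaleAbs(im[:,:,::-1],alpha=1.4))"
```

```text
t 23.4833 p [0.614  0.2117 0.1571]
[-0.0019, 0.0003, -0.0087, 0.0006, 0.0028, 0.0797] rows>= 1.9
```

View pics/two.png

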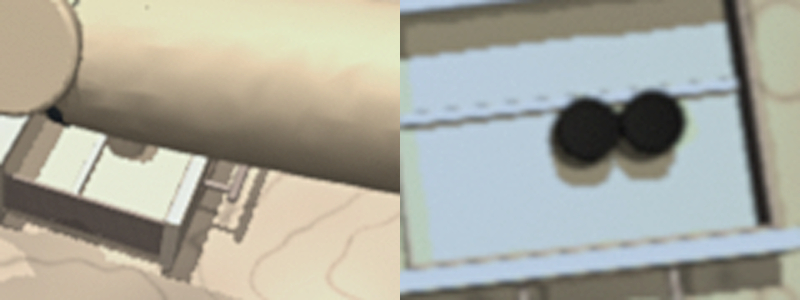

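The top crop shows two upright jars side by side against the ledge, touching or very nearly, with lids at crop (586,130) and (652,122). Next is the third jar.

Call:
drive_tool([
  [0,0,-0.008,0.0005,0.002,0.025,0.0878],
  [0,0,-0.008,0.0005,0.002,0.05,0.0878],
  [0,0,-0.008,0.0005,0.002,0.07,0.0878],
  [0,0,-0.008,0.0005,0.002,0.08,0.0878],
  [0,0,-0.008,0.0005,0.002,0.08,0.035],
  [0,0,-0.008,0.0005,0.002,0.08,0.035],
  [0,0,-0.008,0.0005,0.002,0.08,0.035],
  [0,0,-0.008,0.0005,0.002,0.08,0.035],
], squeeze=10)

```text
t: 24.25
ee_pos: [0.6053, 0.252, 0.0915]
tool_rot: [[-0.976, -0.19, -0.104], [-0.216, 0.846, 0.488], [-0.005, 0.499, -0.867]]
contact_force: [0.8, -0.4, 0.6]
finger_gap: 0.0649
finger_force: 0.0
```

Call:
drive_tool([
  [0,0,0,0,0,0,0.035],
  [0,0,0,0,0,0,0.035],
  [0,0,0,0,0,0,0.035],
  [0,0,0,0,0,0,0.035],
  [0,0,0,0,0,0,0.035],
  [0,0,0,0,0,0,0.035],
])

```text
t: 24.75
ee_pos: [0.6045, 0.2532, 0.0908]
tool_rot: [[-0.976, -0.19, -0.106], [-0.218, 0.845, 0.489], [-0.004, 0.5, -0.866]]
contact_force: [-1.0, 3.2, 6.4]
finger_gap: 0.0441
finger_force: 10.0
```

Call:
drive_tool([
  [0,0,0,0,0,-0.015,0.035],
  [0,0,0,0,0,-0.04,0.035],
  [0,0,0,0,0,-0.075,0.035],
  [0,0,0,0,0,-0.11,0.035],
  [0,0,0,0,0,-0.13,0.035],
], squeeze=15)

```text
t: 25.17
ee_pos: [0.6188, 0.1872, 0.2046]
tool_rot: [[-0.976, -0.189, -0.104], [-0.216, 0.847, 0.486], [-0.004, 0.497, -0.868]]
contact_force: [0.1, -0.5, -0.7]
finger_gap: 0.0439
finger_force: 15.0
```

```bash
python3 -c "
from h import *
print((np.array([.535,-.2984,0])-LED)@yu)
rows((place(.046,.005,.17),Rdown))"
```

```text
-0.0037372186525904344
t 25.1667 p [0.6188 0.1872 0.2046]
[0.3911, -0.438, 1.6562, 0.1854, -0.3692, -0.1725] rows>= 14.1
```

Call:
drive_tool([
  [0.391,-0.438,1.656,0.185,-0.369,-0.172,0.035],
  [0.391,-0.438,1.656,0.185,-0.369,-0.172,0.035],
  [0.391,-0.438,1.656,0.185,-0.369,-0.172,0.035],
  [0.391,-0.438,1.656,0.185,-0.369,-0.172,0.035],
  [0.391,-0.438,1.656,0.185,-0.369,-0.172,0.035],
  [0.391,-0.438,1.656,0.185,-0.369,-0.172,0.035],
  [0.391,-0.438,1.656,0.185,-0.369,-0.172,0.035],
  [0.391,-0.438,1.656,0.185,-0.369,-0.172,0.035],
])

```text
t: 25.83
ee_pos: [0.5478, -0.1383, 0.1747]
tool_rot: [[-0.723, 0.688, 0.064], [0.681, 0.694, 0.235], [0.117, 0.213, -0.97]]
contact_force: [0.3, -0.3, -2.0]
finger_gap: 0.0438
finger_force: 15.0
```

```bash
python3 -c "
from h import *
rows((place(.046,.005,.17),Rdown))"
```

```text
t 25.8333 p [ 0.5478 -0.1383  0.1747]
[0.164, -0.19, 0.7079, -0.0601, -0.0933, -0.023] rows>= 6.0
```

Call:
drive_tool([
  [0.164,-0.19,0.708,-0.06,-0.093,-0.023,0.035],
  [0.164,-0.19,0.708,-0.06,-0.093,-0.023,0.035],
  [0.164,-0.19,0.708,-0.06,-0.093,-0.023,0.035],
  [0.164,-0.19,0.708,-0.06,-0.093,-0.023,0.035],
  [0.164,-0.19,0.708,-0.06,-0.093,-0.023,0.035],
  [0.164,-0.19,0.708,-0.06,-0.093,-0.023,0.035],
  [0.164,-0.19,0.708,-0.06,-0.093,-0.023,0.035],
  [0.164,-0.19,0.708,-0.06,-0.093,-0.023,0.035],
])

```text
t: 26.5
ee_pos: [0.5277, -0.2463, 0.1699]
tool_rot: [[-0.102, 0.995, 0.002], [0.995, 0.102, 0.003], [0.003, 0.002, -1.0]]
contact_force: [0.9, 0.5, -1.6]
finger_gap: 0.0436
finger_force: 15.0
```

```bash
python3 -c "
from h import *
rows((place(.047,.005,.056),Rdown))"
```

```text
t 26.5 p [ 0.5277 -0.2463  0.1699]
[0.002, -0.0032, 0.011, -0.0021, -0.0026, 0.1139] rows>= 2.7
```

Call:
drive_tool([
  [0.002,-0.003,0.011,-0.002,-0.0026,0.035,0.035],
  [0.002,-0.003,0.011,-0.002,-0.0026,0.07,0.035],
  [0.002,-0.003,0.011,-0.002,-0.0026,0.095,0.035],
  [0.002,-0.003,0.011,-0.002,-0.0026,0.108,0.035],
  [0.002,-0.003,0.011,-0.002,-0.0026,0.113,0.035],
  [0.002,-0.003,0.011,-0.002,-0.0026,0.113,0.035],
])

```text
t: 27.0
ee_pos: [0.5252, -0.2487, 0.0569]
tool_rot: [[-0.087, 0.996, -0.001], [0.996, 0.087, 0.0], [0.0, -0.0, -1.0]]
contact_force: [-0.0, 0.7, -1.4]
finger_gap: 0.0441
finger_force: 15.0
```

Call:
drive_tool([
  [0,0,0,0,0,0.001,0.035],
  [0,0,0,0,0,0.002,0.035],
  [0,0,0,0,0,0.003,0.035],
  [0,0,0,0,0,0.003,0.035],
])

```text
t: 27.33
ee_pos: [0.5264, -0.2491, 0.0561]
tool_rot: [[-0.086, 0.996, 0.003], [0.996, 0.086, -0.002], [-0.002, 0.003, -1.0]]
contact_force: [-0.1, -0.3, -1.4]
finger_gap: 0.0439
finger_force: 15.0
```

Call:
drive_tool([
  [0,0,0,0,0,0.001,0.035],
  [0,0,0,0,0,0.002,0.035],
  [0,0,0,0,0,0.002,0.035],
])

```text
t: 27.58
ee_pos: [0.5258, -0.2487, 0.0528]
tool_rot: [[-0.086, 0.996, 0.001], [0.996, 0.086, -0.001], [-0.001, 0.001, -1.0]]
contact_force: [-0.8, 0.5, -1.9]
finger_gap: 0.0438
finger_force: 15.0
```

Call:
drive_tool([
  [0,0,0,0,0,0.0005,0.035],
  [0,0,0,0,0,0.001,0.035],
  [0,0,0,0,0,0.001,0.035],
])

```text
t: 27.83
ee_pos: [0.5257, -0.2487, 0.0517]
tool_rot: [[-0.086, 0.996, 0.001], [0.996, 0.086, -0.001], [-0.001, 0.001, -1.0]]
contact_force: [0.2, 0.7, -2.6]
finger_gap: 0.0439
finger_force: 15.0
```

Call:
drive_tool([
  [0,0,0,0,0,0.0005,0.035],
  [0,0,0,0,0,0.001,0.035],
  [0,0,0,0,0,0.001,0.035],
])

```text
t: 28.08
ee_pos: [0.5259, -0.2488, 0.0513]
tool_rot: [[-0.086, 0.996, 0.001], [0.996, 0.086, -0.001], [-0.001, 0.001, -1.0]]
contact_force: [-1.8, 1.3, 0.9]
finger_gap: 0.0438
finger_force: 15.0
```

Call:
drive_tool([
  [0,0,0,0,0,-0.001,0.035],
  [0,0,0,0,0.0015,-0.001,0.035],
  [0,0,0,0,0.003,-0.001,0.035],
  [0,0,0,0,0.0045,-0.001,0.035],
  [0,0,0,-0.0015,0.0045,-0.001,0.035],
  [0,0,0,-0.003,0.0045,-0.001,0.035],
  [0,0,0,-0.004,0.0045,-0.001,0.035],
  [0,0,0,-0.004,0.0045,-0.001,0.035],
])

```text
t: 28.75
ee_pos: [0.5305, -0.2526, 0.0516]
tool_rot: [[-0.086, 0.996, 0.001], [0.996, 0.086, -0.001], [-0.001, 0.001, -1.0]]
contact_force: [-0.2, 0.2, -2.5]
finger_gap: 0.0435
finger_force: 15.0
```

Call:
drive_tool([
  [0,0,0,-0.001,0.0005,0,0.035],
  [0,0,0,-0.002,0.0005,0,0.035],
  [0,0,0,-0.003,0.0005,0,0.035],
  [0,0,0,-0.003,0.0005,0,0.035],
])

```text
t: 29.08
ee_pos: [0.5309, -0.2552, 0.0515]
tool_rot: [[-0.086, 0.996, -0.0], [0.996, 0.086, -0.0], [-0.0, -0.0, -1.0]]
contact_force: [-4.9, 1.1, -1.6]
finger_gap: 0.0441
finger_force: 15.0
```

Call:
drive_tool([
  [0,0,0,-0.001,-0.0005,0,0.035],
  [0,0,0,-0.002,-0.0005,0,0.035],
  [0,0,0,-0.0025,-0.0005,0.0,0.035],
  [0,0,0,-0.0025,-0.0005,0.0005,0.035],
  [0,0,0,-0.0025,-0.0005,0.0005,0.035],
])

```text
t: 29.5
ee_pos: [0.5311, -0.2578, 0.0515]
tool_rot: [[-0.086, 0.996, 0.001], [0.996, 0.086, -0.001], [-0.001, 0.001, -1.0]]
contact_force: [-3.3, 3.3, -1.1]
finger_gap: 0.0437
finger_force: 15.0
```

Call:
drive_tool([
  [0,0,0,0,0,0.0005,0.07],
  [0,0,0,0,0,0.0005,0.07],
  [0,0,0,0,0,0.0005,0.07],
  [0,0,0,0,0,0.0005,0.07],
  [0,0,0,0,0,-0.03,0.07],
  [0,0,0,0,0,-0.07,0.07],
  [0,0,0,0,0,-0.11,0.07],
  [0,0,0,0,0,-0.14,0.07],
])

```text
t: 30.17
ee_pos: [0.5315, -0.2581, 0.1954]
tool_rot: [[-0.086, 0.996, 0.005], [0.996, 0.086, -0.003], [-0.003, 0.005, -1.0]]
contact_force: [0.1, -0.5, -0.1]
finger_gap: 0.07
finger_force: 0.0
```

Call:
drive_tool([
  [0,0,0,0.04,0,-0.01,0.07],
  [0,0,0,0.08,-0.03,-0.01,0.07],
  [0,0,0,0.12,-0.06,-0.01,0.07],
  [0,0,0,0.16,-0.09,-0.01,0.07],
  [0,0,0,0.2,-0.1,-0.01,0.07],
  [0,0,0,0.24,-0.1,-0.01,0.07],
  [0,0,0,0.25,-0.1,-0.01,0.07],
])

```text
t: 30.75
ee_pos: [0.4087, -0.0153, 0.202]
tool_rot: [[-0.086, 0.996, 0.004], [0.996, 0.086, -0.001], [-0.001, 0.004, -1.0]]
contact_force: [0.6, -0.1, -0.7]
finger_gap: 0.07
finger_force: 0.0
```

```bash
python3 -c "
from h import *
S=[cam('top'),cam('side')]
im=np.hstack([cv2.resize(S[1]['image'][170:260,330:450],(400,300),interpolation=2),cv2.resize(S[0]['image'][240:300,360:440],(400,300),interpolation=2)])
cv2.imwrite('pics/three.png',cv2.convertScaleAbs(im[:,:,::-1],alpha=1.4))
for c in ('top','side'): print(c,[np.round(m['rect'],1).tolist() for m in models.masks_of(c,'jar_a')],[np.round(m['centre'],1).tolist() for m in models.tip_of(c,'handle')])
# black lid blobs in the tray, top view
t=S[0]; m=(t['image'].max(2)<45).astype(np.uint8); m[:240]=0;m[310:]=0;m[:,:355]=0;m[:,450:]=0
n,l,st,ce=cv2.connectedComponentsWithStats(m); print(st,ce)
q,R=None,robot.sense(); print(R['ee_pos'])
"
```

```text
top [[417.4, 269.6, 20.9, 19.1], [397.4, 270.3, 19.6, 19.6], [376.5, 271.8, 21.8, 16.9]] [[400.0, 328.6], [389.2, 262.5]]
side [] [[418.8, 222.2], [286.3, 382.0]]
[[     0      0    640    480 306141]
 [   439    240     11     57    152]
 [   368    258     58     24    907]] [[319.21   239.3977]
 [444.4276 268.1118]
 [396.4553 269.2205]]
[ 0.4101 -0.0181  0.2012]
```

View pics/three.png

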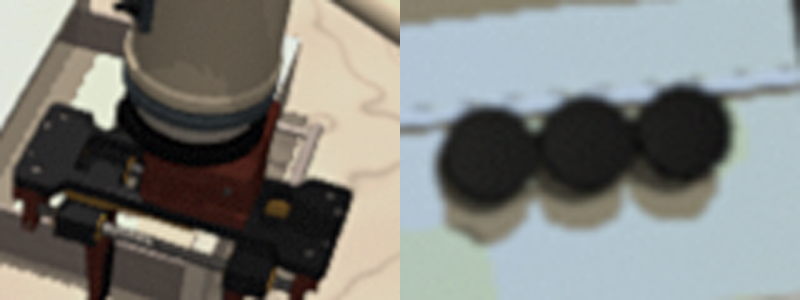

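The top crop shows the three jars upright in one row along the ledge, with lids at crop (487,155), (586,145) and (684,134). I'll check the spacing and ledge distance numerically. The side view is blocked by the gripper.

```bash
python3 -c "
from h import *
t=cam('top')
g=255-cv2.cvtColor(t['image'],cv2.COLOR_RGB2GRAY).astype(float)
x0,y0,w,h=355,245,85,50
obs=g[y0:y0+h,x0:x0+w]; K=4
def ren(v):
    im=np.zeros((h*K,w*K),np.float32)
    for i in range(3):
        b=LED+xu*v[2*i]+yu*v[2*i+1]; th=np.linspace(0,6.28,48)
        ring=.022*(np.cos(th)[:,None]*[1,0,0]+np.sin(th)[:,None]*[0,1,0])
        P=np.array([proj(t,b+r+[0,0,z]) for z in (.056,v[6]) for r in ring])
        hull=cv2.convexHull((((P-[x0,y0]+.5)*K-.5)*16).astype(np.int32)); cv2.fillConvexPoly(im,hull,1.,cv2.LINE_AA,4)
    return cv2.GaussianBlur(cv2.resize(im,(w,h),interpolation=cv2.INTER_AREA),(0,0),max(.2,v[7]))
dark=np.clip((obs-160)/80,0,1)
dark=np.clip(obs,np.percentile(obs,50),None); dark=(dark-dark.min())/(np.percentile(obs,99)-dark.min())
wt=(cv2.dilate((dark>.75).astype(np.uint8),np.ones((3,3)))>0)|(dark<.2)
f=lambda v:((ren(v)-dark)*wt).ravel()
r=least_squares(f,[-.022,.04,-.022,-.004,-.022,-.048,.042,.6],diff_step=3e-3,x_scale=[.01]*7+[.5])
v=r.x; print(v*1000,r.cost); p=v[:6].reshape(3,2)*1000
print('spacing mm',np.linalg.norm(p[0]-p[1]),np.linalg.norm(p[1]-p[2]))
"
```

```text
[ -24.9632   39.2328  -25.1397   -4.5049  -24.1821  -47.6377   29.0679
 1214.619 ] 5.193574119801077
spacing mm 43.73799116297622 43.14347872287603
```

```bash
python3 -c "
from h import *
cam('top')
for q in ['low_jar','beaker','wash_bottle','reagent','spatula','ledge']:
    print(q,[np.round(d['centre'],1).tolist() for d in models.tip_of('top',q)][:1])
s=robot.sense();print(s['t'],s['contact_force'])
print(robot.job_done())"
```

```text
low_jar [[162.1, 296.5]]
beaker [[252.2, 194.4]]
wash_bottle [[393.1, 269.8]]
reagent [[476.3, 261.7]]
spatula [[157.3, 283.1]]
ledge [[389.5, 261.6]]
31.45 [0.1546 0.1226 0.3694]
the job is handed in; nothing more can be done
None
```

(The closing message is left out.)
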